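# Try the slim gap gauge on two hallway drawers

### The arm

A 6-joint arm with a two-finger parallel gripper is mounted at the origin on the work surface. World frame = base frame: x ahead of the robot, y to its left, z up, the work surface at z = 0. Lengths are in mm, angles in rad, forces in N, time in s.
With the tool pointing down it reaches from about 350 to 875 mm from the base axis. Payload 4.2 kg.
Tool frame: the origin (TCP) lies midway between the tips of the shut fingers; the grasp point (between the pads) lies 19 mm behind it; z points along the fingers, y is the direction in which the jaws open and shut (so a half turn about z gives the same grasp; the last joint's range is limited). The gripper opens to 85 mm and grips with 20 to 120 N. Pads are 22 mm wide; open, the fingers measure 114 mm over their backs; the gripper's body (76 mm by 85 mm) begins 54 mm behind the grasp point. The pads swing forward as they close: fully open they stand 13 mm farther back than shut.
Start: joints at [1.517, 0.385, 0.008, 0, -1.194, -0.259], TCP at [192.295, 594.661, 231.312] pointing down, gripper open.
Joint ranges: [-3.14, 3.14], [-1.21, 2.06], [-1.07, 1.41], [-3.16, 2.05], [-2.99, -0.16], [-3.1, 3.1]. Speed limits (rad/s): [2.79, 2.79, 3.14, 3.14, 3.14, 3.14].

### API

Orientations are given as a unit quaternion [x, y, z, w].
In Python, from bench import readout, optics, workorder, nets gives the robot as it stands. The module is installed in compiled form; this text tells all that it offers.
- The arm moves only by the tool move_arm, never from a script. Its argument "steps" is a list of rows, each a list of 7 numbers: the opening, from -1 (shut) to 1 (fully open), so that 0 is half open, then the shift along the world's x, y, z in mm, then the turn, a rotation vector about the world's x, y, z in rad. In form: [[gripper, tx, ty, tz, wx, wy, wz], ...]. A call has 1 to 5 rows; each row is the pose to reach, as a shift and turn from the pose commanded when the call began; what a row does not reach only later rows make up. A row lasts 1/12 s, in which the tool goes at most 41.7 mm and 7.16 degrees, less where a joint would pass 70% of its speed; a pose out of reach is approached as far as the arm can. A call with a gripper value outside its range is refused whole. The fingers move at their own pace and stop on an object; the grip force is fixed at half the most. Time passes only in rows, so rows that repeat a pose let the fingers close. It gives the time, the measured TCP pose, the force and the opening at its end, in the units of the state.
- readout.read_state(): the state, without advancing time (a new reading comes with each control period).
- optics.get_image(name): name is "scene" or "side" or "wrist"; returns a dict with "frame" (384x512x3 uint8, blue, green, red), "fx", "fy", "cx", "cy" (pixels), "rvec" (rotation vector, rad) and "tvec" (3), from world to camera coordinates, as OpenCV has them. Camera axes: x right, y down, z forward; pixel columns grow to the right and rows downward; lengths in mm; the calibration is good to about 2 mm. A picture is of the moment at which its call begins. There is no depth.
- workorder.job_done(): hands the job in, once; it reports no verdict.
Trained networks look in a picture, given as the dict that the camera call returned (one of the last four; its "shot" number tells which), for a name from the list of things; names that differ only in an ending like _2 or _b are one class to them, and where a whole thing is asked for, a point or a joint stands for the part that bears it (a point fixed in the world has none). Each returns a list of dicts, best first, with "conf" (0 to 1); they miss things now and then, are a little off and sometimes report something else, mostly with a low value. They report only what shows in the picture. A call takes as long as a camera call. They do not tell look-alikes from the thing itself.
- nets.silhouettes(name, picture): "region" (384x512 bool, what is visible of it) and "extent" ([left, top, right, bottom] in pixels, round what is visible of it).
- nets.tip_of(name, picture): "uv" ([column, row] in pixels: a listed point, or the origin of a listed thing).
The state is a dict: "clock": time; "joints": joint angles; "joint_vel": joint speeds; "joint_efforts": joint torques, N m; "position": TCP position; "ee_rot": TCP orientation; "contact_force": force on the tool from outside, world axes, zero at the start; "wrist_torque": the same for the moment, N m; "gripper_width": finger opening in mm.
Only numpy, scipy, OpenCV 4.12 (cv2) and the standard library are available. Lean on these libraries where they do the work, as an engineer would, in place of code of your own. Each camera call takes 0.05 s, during which the arm holds its last target.

### The job

Check the gaps behind the two small drawer fronts with the slim wooden-handled gauge blade. Take the blade out of its stand and first try it square on the narrow gap, pressing it down lightly on the mouth to feel that it jams; then slide it into the wide gap, keeping hold of it until its foot is down on the drawer floor, and leave it standing in there.

Things in the scene. Friction and masses are not known exactly. Their poses are not given: they have to be found in the camera images.
- blade_grip (a point): Middle of the wooden handle (20 mm thick in x, 44 wide in y, 45 tall) of the slim gauge: 97 mm above its foot, 23 below its top; z up. It stands in a well, 30 mm deep, of a pale wooden stand 160 mm long, 36 high, 90 mm from an unused, shorter all-aluminium gauge 30 mm thick. Grip across x. Weighs 120 g.
- blade_foot (a point): Centre of the lower end of the same gauge, 97 mm straight below blade_grip; same axes. The part below the handle is a flat aluminium blade 12 mm thick (x), 40 mm wide (y), 75 mm long; the foot starts 6 mm above the table.
- narrow_gap (a point): Middle of the mouth of the 6 mm wide gap (too narrow for the blade) between drawer front (14 mm thick, steel knob) and box of a fixed wooden drawer unit 120 mm wide, level with the unit's top, 80 mm above the table. x runs across the gap, from drawer front to box, roughly away from the robot; y along the gap (120 mm); z up. The drawer does not move.
- wide_gap (a point): The same point on the other, otherwise alike drawer unit, whose drawer is fixed further open: gap 26 mm wide (x), 104 mm long (y), 55 mm deep from the mouth (80 mm above the table) to the drawer floor (25 mm above the table). Same axes. Either unit may stand on the left.
There are look-alikes about, which are no part of the job. What is shaped like the part that bears narrow_gap but red is not meant.

How it is judged:
By the outcome, as a careful person would: the job done as asked, in the order asked, and still so for the second after the job is handed in, with the robot touching nothing.
It also fails if it takes over 45 s, if anything falls off the work surface, if the arm or the gripper's body presses on something with over 40 N, if the wrist force passes 120 N, or if a joint passes its speed limit or range.

## Working session

There is one attempt and no reset: what is moved stays moved. The work goes in short steps, Python scripts to look and compute and a tool call to move; the robot and the scene stay as the last step left them, time stands still between calls to the robot, and variables do not carry over. Pictures are saved under pics/ and viewed, and the job is handed in when it is done.

Besides the shell and the picture viewer there is one more tool, called by a JSON object that holds its "fn" and its "kwargs", one argument or row to a line. move_arm: Moves the arm, as the interface text tells. Its arguments: {"type":"object","properties":{"steps":{"type":"array","items":{"type":"array","items":{"type":"number"}}}},"required":["steps"]}

```bash
mkdir -p pics; cat > h.py <<'E'
import numpy as np, cv2
from bench import readout, optics, workorder, nets
def K(p): return np.array([[p["fx"],0,p["cx"]],[0,p["fy"],p["cy"]],[0,0,1.]])
def RT(p):
    R,_=cv2.Rodrigues(np.array(p["rvec"],float)); return R,np.array(p["tvec"],float).reshape(3)
def at_z(p,uv,z):
    R,t=RT(p); d=R.T@np.linalg.inv(K(p))@np.array([uv[0],uv[1],1.]); c=-R.T@t
    return c+d*(z-c[2])/d[2]
def proj(p,X):
    return cv2.projectPoints(np.array(X,float).reshape(-1,3),np.array(p["rvec"],float),np.array(p["tvec"],float),K(p),None)[0].reshape(-1,2)
def tri(p1,u1,p2,u2):
    Ps=[K(p)@np.c_[RT(p)[0],RT(p)[1]] for p in(p1,p2)]
    X=cv2.triangulatePoints(Ps[0],Ps[1],np.array(u1,float).reshape(2,1),np.array(u2,float).reshape(2,1)); return (X[:3]/X[3]).ravel()
E
python3 - <<'E'
from h import *
s=readout.read_state();print(s)
for n in("scene","side","wrist"):
    p=optics.get_image(n);cv2.imwrite(f"pics/{n}0.png",p["frame"])
    print(n,p["fx"],p["cx"],p["cy"], -RT(p)[0].T@RT(p)[1])
    for k in("blade_grip","blade_foot","narrow_gap","wide_gap"):
        print(k,[(np.round(d["uv"],1).tolist(),round(d["conf"],2)) for d in nets.tip_of(k,p)])
E
```

```text
{'clock': 0.0, 'joints': array([ 1.51660722e+00,  3.85536682e-01,  6.57294172e-03, -4.98355437e-04,
       -1.19400482e+00, -2.58625191e-01]), 'joint_vel': array([-7.58247001e-06, -1.78952451e-03,  3.61155259e-04,  1.46351024e-04,
        1.27005866e-04,  9.74085738e-04]), 'joint_efforts': array([ 5.36576181e-05, -3.92294669e+01,  1.88399345e+01,  4.18605968e+00,
       -4.62297321e-03,  7.79626902e-06]), 'position': array([192.121875  , 594.09708023, 230.21299199]), 'ee_rot': array([ 9.87778383e-01, -1.55860941e-01, -1.19561756e-04,  1.10408028e-03]), 'contact_force': array([ 0.0718755 ,  0.92873893, -0.02327114]), 'wrist_torque': array([-0.01497473,  0.01911581, -0.00407369]), 'gripper_width': 85.3939842965642}
scene 384.2210051865129 254.15066421432007 188.535705858114 [1346.7550746  -144.90387604  787.44763023]
blade_grip [([263.7, 177.2], 0.7)]
blade_foot [([265.3, 208.3], 0.81)]
narrow_gap [([209.0, 225.7], 0.89)]
wide_gap [([380.3, 221.2], 0.67)]
side 482.79315967577156 252.75608860496408 186.64353760395514 [217.93589664 699.21776276 964.53830775]
blade_grip [([235.1, 189.3], 0.59)]
blade_foot [([240.6, 214.5], 0.8), ([120.2, 284.7], 0.67)]
narrow_gap [([195.2, 144.3], 0.92), ([346.8, 120.6], 0.59)]
wide_gap [([122.7, 283.8], 0.95)]
wrist 305.24369559545045 256.87138000810575 196.14475082458293 [271.54328036 570.02578653 373.6840644 ]
blade_grip []
blade_foot []
narrow_gap []
wide_gap []
```

View pics/scene0.png

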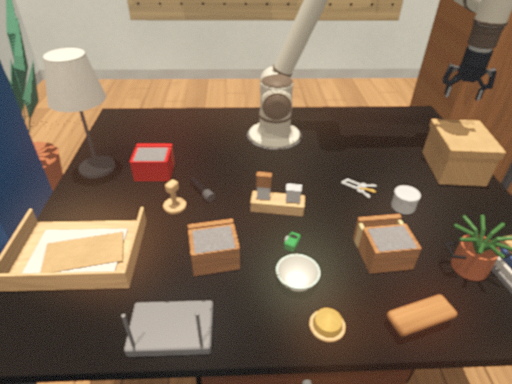

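View pics/side0.png

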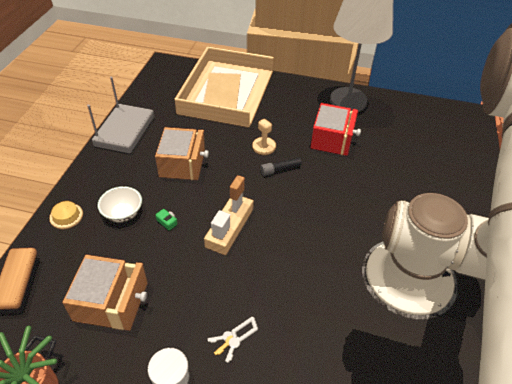

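View pics/wrist0.png

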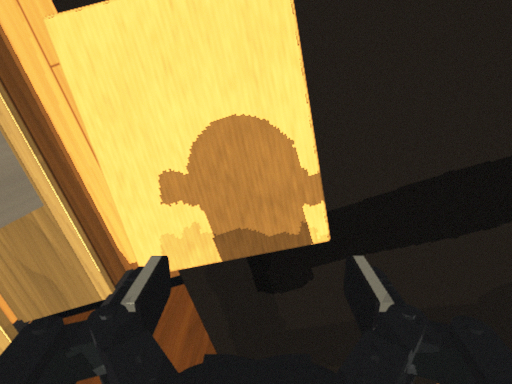

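```bash
python3 - <<'E'
from h import *
a=optics.get_image("scene");b=optics.get_image("side")
def best(k,p,i=0): return nets.tip_of(k,p)[i]["uv"]
X={}
for k in("blade_grip","blade_foot","narrow_gap","wide_gap"):
    u,v=best(k,a),best(k,b);x=tri(a,u,b,v);X[k]=x
    print(k,x.round(1),"err",(proj(a,x)-u).round(1),(proj(b,x)-v).round(1), at_z(a,u,80).round(0),at_z(b,v,80).round(0))
def crop(p,c,w,h,s,n):
    x,y=int(c[0]-w/2),int(c[1]-h/2);cv2.imwrite(n,cv2.resize(p["frame"][y:y+h,x:x+w],None,fx=s,fy=s,interpolation=cv2.INTER_CUBIC));print(n,x,y)
ims=[]
def c(p,c,w=76,h=76,s=5):
    x,y=int(c[0]-w/2),int(c[1]-h/2);print(x,y);return cv2.resize(p["frame"][y:y+h,x:x+w],None,fx=s,fy=s,interpolation=cv2.INTER_CUBIC)
cv2.imwrite("pics/c_scene.png",np.hstack([c(a,(215,240)),c(a,(388,240))]))
cv2.imwrite("pics/c_side.png",np.hstack([c(b,(185,152)),c(b,(108,290))]))
cv2.imwrite("pics/c_st.png",np.hstack([c(a,(275,190)),c(b,(230,212))]))
E
```

```text
blade_grip [437.8 -74.1  99.5] err [[-0.5 -0.4]] [[-0.3  0.4]] [414. -71.  80.] [442. -93.  80.]
blade_foot [433.3 -68.1   3.9] err [[-0.9 -0.8]] [[-0.6  0.7]] [526. -73.  80.] [415. -10.  80.]
narrow_gap [ 207.6 -427.1   84.1] err [[0.3 0.4]] [[ 0.2 -0.3]] [ 199. -430.   80.] [ 208. -431.   80.]
wide_gap [605.1 238.1  83.9] err [[0.1 0.1]] [[ 0.1 -0.1]] [601. 240.  80.] [607. 236.  80.]
177 202
350 202
147 114
70 252
237 152
192 174
```

View pics/c_scene.png

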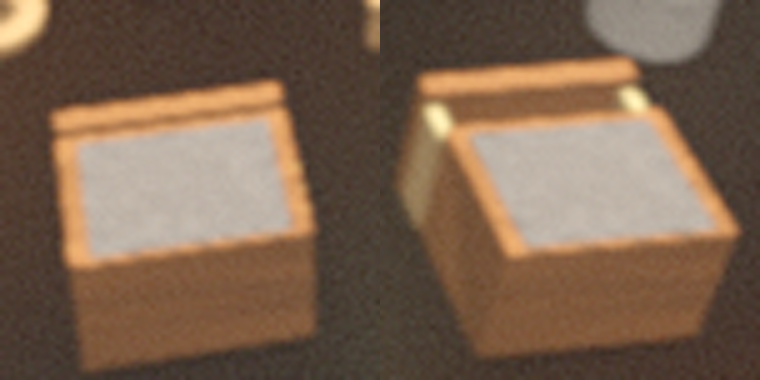

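View pics/c_side.png

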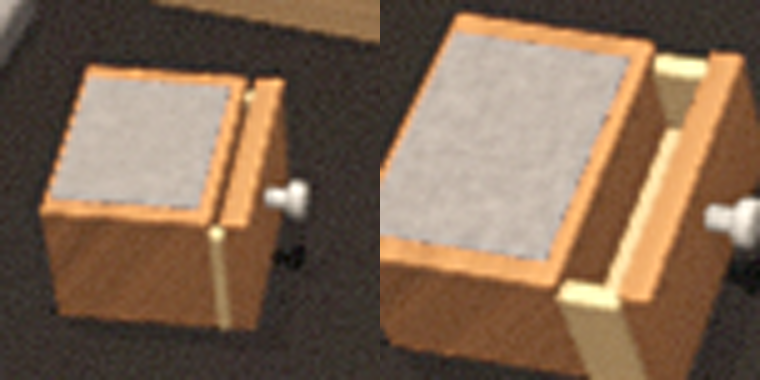

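View pics/c_st.png

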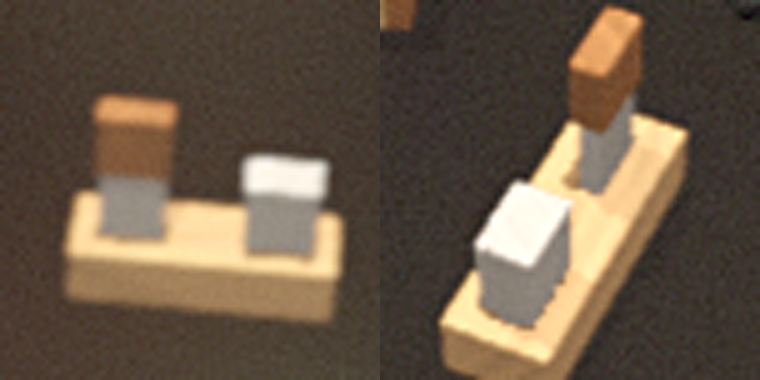

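```bash
python3 - <<'E'
from h import *
for n in("scene","side","wrist"):
    p=optics.get_image(n)
    print(n,proj(p,[[0,0,0],[192,594,231],[437,-74,0],[0,-300,0],[300,0,0],[600,0,0],[600,240,0]]).round(0).tolist())
    print(RT(p)[0].round(2).tolist(),RT(p)[1].round(0))
E
```

```text
scene [[274.0, 135.0], [460.0, 102.0], [262.0, 206.0], [199.0, 136.0], [281.0, 179.0], [291.0, 244.0], [376.0, 242.0]]
[[0.04, 1.0, 0.01], [0.62, -0.02, -0.79], [-0.78, 0.04, -0.62]] [  80. -217. 1550.]
side [[409.0, 275.0], [283.0, 533.0], [239.0, 214.0], [413.0, 186.0], [284.0, 248.0], [169.0, 222.0], [130.0, 304.0]]
[[-0.97, -0.25, 0.02], [-0.2, 0.7, -0.68], [0.16, -0.66, -0.73]] [ 368.  208. 1135.]
wrist [[760.0, 164.0], [260.0, 258.0], [974.0, -385.0], [1051.0, 85.0], [822.0, -133.0], [942.0, -704.0], [552.0, -511.0]]
[[-0.31, -0.95, -0.0], [-0.9, 0.29, 0.32], [-0.31, 0.1, -0.95]] [626. -40. 380.]
```

```bash
python3 - <<'E'
from h import *
a=optics.get_image("scene");b=optics.get_image("side")
for p in(a,b):
  for k in("narrow_gap","wide_gap","blade_grip","blade_foot"):
    print(k,[(np.round(d["uv"],1).tolist(),round(d["conf"],2),at_z(p,d["uv"],{"blade_grip":103,"blade_foot":6}.get(k,80))[:2].round(0).tolist()) for d in nets.tip_of(k,p)])
def pt(p,off,c,z): 
    return at_z(p,(off[0]+c[0]/5-.4,off[1]+c[1]/5-.4),z)
def show(nm,p,off,cs,z=80):
    P=np.array([pt(p,off,c,z)[:2] for c in cs]); print(nm,P.round(0).tolist())
    for i in range(0,len(P)-1,2):
        d=P[i+1]-P[i];print("   mid",((P[i]+P[i+1])/2).round(1),"len",np.linalg.norm(d).round(1),"ang",np.degrees(np.arctan2(d[1],d[0])).round(1))
# pairs: edges (right(-y) -> left(+y))
show("N scene front-inner, box-front, box-back",a,(177,202),[(53,133),(287,103),(57,143),(290,112),(70,267),(315,233)])
show("N side",b,(147,114),[(255,80),(222,226),(246,78),(210,222),(88,68),(43,212)])
show("W scene",a,(350,202),[(40,95),(258,82),(65,130),(280,108),(133,258),(358,235)])
show("W side",b,(70,252),[(332,52),(240,298),(275,42),(178,285)])
show("blade top scene",a,(237,152),[(95,97),(178,100),(95,118),(177,122)],126)
show("blade top side",b,(192,174),[(612-380,7),(573-380,60),(642-380,15),(606-380,75)],126)
show("stand top scene",a,(237,152),[(75,192),(343,210),(70,250),(340,275)],36)
show("stand top side ",b,(192,174),[(688-380,132),(550-380,362),(577-380,120),(443-380,322)],36)
E
```

```text
narrow_gap [([210.6, 224.3], 0.73, [600.0, -222.0]), ([153.1, 145.8], 0.66, [202.0, -438.0])]
wide_gap [([383.0, 222.6], 0.8, [606.0, 241.0])]
blade_grip [([263.8, 181.4], 0.67, [445.0, -71.0])]
blade_foot [([264.7, 207.1], 0.63, [449.0, -66.0])]
narrow_gap [([192.1, 142.1], 0.95, [610.0, -222.0]), ([348.5, 122.3], 0.7, [206.0, -424.0])]
wide_gap [([120.5, 285.5], 0.62, [605.0, 243.0])]
blade_grip [([239.0, 188.4], 0.79, [435.0, -70.0])]
blade_foot [([237.9, 213.8], 0.67, [438.0, -69.0])]
N scene front-inner, box-front, box-back [[613.0, -282.0], [593.0, -159.0], [620.0, -279.0], [600.0, -158.0], [707.0, -265.0], [688.0, -146.0]]
   mid [ 603.1 -220.8] len 124.2 ang 99.0
   mid [ 610.3 -218.6] len 123.1 ang 99.3
   mid [ 697.1 -205.2] len 120.9 ang 98.9
N side [[613.0, -276.0], [591.0, -159.0], [619.0, -276.0], [598.0, -160.0], [707.0, -260.0], [686.0, -144.0]]
   mid [ 602.2 -217.5] len 119.1 ang 100.6
   mid [ 608.5 -218.2] len 117.9 ang 99.8
   mid [ 696.5 -202. ] len 118.6 ang 100.1
W scene [[596.0, 174.0], [590.0, 297.0], [624.0, 181.0], [610.0, 301.0], [714.0, 191.0], [703.0, 3
[... 216 characters left out ...]
.6] len 119.5 ang 96.1
   mid [617.6 241. ] len 119.0 ang 95.9
blade top scene [[424.0, -95.0], [428.0, -46.0], [445.0, -96.0], [450.0, -48.0]]
   mid [426.1 -70.4] len 49.0 ang 85.1
   mid [447.5 -72. ] len 47.8 ang 83.9
blade top side [[443.0, -91.0], [452.0, -52.0], [428.0, -90.0], [434.0, -47.0]]
   mid [447.4 -71.6] len 39.8 ang 77.9
   mid [430.7 -68.4] len 43.2 ang 82.0
stand top scene [[401.0, -105.0], [423.0, 61.0], [457.0, -110.0], [485.0, 51.0]]
   mid [411.8 -21.9] len 167.9 ang 82.3
   mid [470.8 -29.8] len 163.0 ang 80.3
stand top side  [[406.0, -100.0], [432.0, 58.0], [463.0, -93.0], [488.0, 48.0]]
   mid [418.9 -21.2] len 159.7 ang 80.4
   mid [475.5 -22.1] len 143.5 ang 79.8
```

{"fn": "move_arm", "kwargs": {
  "steps": [
    [1, 12.2, -33.2, 0, 0, 0, -0.071],
    [1, 24.4, -66.4, 0, 0, 0, -0.142],
    [1, 36.6, -99.6, 0, 0, 0, -0.213],
    [1, 48.8, -132.8, 0, 0, 0, -0.284],
    [1, 61, -166, 0, 0, 0, -0.3556]
  ]
}}

```text
clock: 2.32
position: [253.6, 427.0, 231.3]
ee_rot: [0.944, -0.329, 0.0, -0.0]
contact_force: [0.7, 0.4, 0.7]
gripper_width: 85.1
```

{"fn": "move_arm", "kwargs": {
  "steps": [
    [1, 12.2, -33.2, 0, 0, 0, -0.071],
    [1, 24.4, -66.4, 0, 0, 0, -0.142],
    [1, 36.6, -99.6, 0, 0, 0, -0.213],
    [1, 48.8, -132.8, 0, 0, 0, -0.284],
    [1, 61, -166, 0, 0, 0, -0.3556]
  ]
}}

```text
clock: 2.73
position: [314.5, 261.0, 231.6]
ee_rot: [0.871, -0.491, 0.0, -0.0]
contact_force: [0.5, -0.1, -0.4]
gripper_width: 85.1
```

{"fn": "move_arm", "kwargs": {
  "steps": [
    [1, 12.2, -33.2, 0, 0, 0, -0.071],
    [1, 24.4, -66.4, 0, 0, 0, -0.142],
    [1, 36.6, -99.6, 0, 0, 0, -0.213],
    [1, 48.8, -132.8, 0, 0, 0, -0.284],
    [1, 61, -166, 0, 0, 0, -0.3556]
  ]
}}

```text
clock: 3.15
position: [375.5, 95.0, 231.8]
ee_rot: [0.77, -0.637, 0.0, -0.001]
contact_force: [0.7, 0.4, -0.1]
gripper_width: 85.8
```

{"fn": "move_arm", "kwargs": {
  "steps": [
    [1, 12.2, -33.2, 0, 0, 0, -0.071],
    [1, 24.4, -66.4, 0, 0, 0, -0.142],
    [1, 36.6, -99.6, 0, 0, 0, -0.213],
    [1, 48.8, -132.8, 0, 0, 0, -0.284],
    [1, 61, -166, 0, 0, 0, -0.3556]
  ]
}}

```text
clock: 3.57
position: [436.6, -71.2, 231.7]
ee_rot: [-0.645, 0.764, -0.0, 0.001]
contact_force: [0.7, 1.7, -0.5]
gripper_width: 85.2
```

```bash
python3 - <<'E'
from h import *
p=optics.get_image("wrist");cv2.imwrite("pics/w1.png",p["frame"])
print(nets.tip_of("blade_grip",p),nets.tip_of("blade_foot",p))
for d in nets.tip_of("blade_grip",p): print(at_z(p,d["uv"],103))
# predicted handle top outline
c=np.array([438.5,-70.5]);y=np.radians(-9.5);ex=np.array([np.cos(y),np.sin(y)]);ey=np.array([-ex[1],ex[0]])
print(proj(p,[np.r_[c+sx*10*ex+sy*22*ey,126] for sx,sy in((-1,-1),(1,-1),(1,1),(-1,1))]).round(0).tolist())
E
```

```text
[{'uv': [253.2, 187.6], 'conf': 0.92}] []
[440.93649612 -69.76833883 103.        ]
[[267.0, 169.0], [243.0, 169.0], [244.0, 218.0], [267.0, 218.0]]
```

View pics/w1.png

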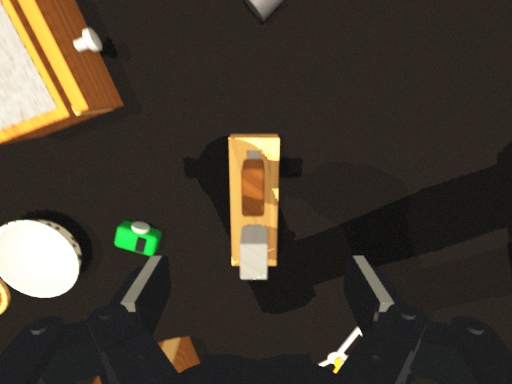

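{"fn": "move_arm", "kwargs": {
  "steps": [
    [1, 3, 1, -35, 0, 0, 0],
    [1, 3, 1, -70, 0, 0, 0],
    [1, 3, 1, -105, 0, 0, 0],
    [1, 3, 1, -130, 0, 0, 0],
    [1, 3, 1, -147, 0, 0, 0]
  ]
}}

```text
clock: 4.18
position: [437.5, -67.1, 82.2]
ee_rot: [-0.648, 0.762, 0.001, -0.001]
contact_force: [0.1, 0.9, -0.1]
gripper_width: 85.4
```

```bash
python3 - <<'E'
from h import *
ims=[]
for n,c in(("scene",(272,190)),("side",(230,212))):
    p=optics.get_image(n);x,y=c[0]-38,c[1]-38;ims.append(cv2.resize(p["frame"][y:y+76,x:x+76],None,fx=5,fy=5,interpolation=cv2.INTER_CUBIC))
cv2.imwrite("pics/g1.png",np.hstack(ims));print(readout.read_state()["position"])
E
```

```text
[436.92224547 -67.37150206  82.06586287]
```

View pics/g1.png

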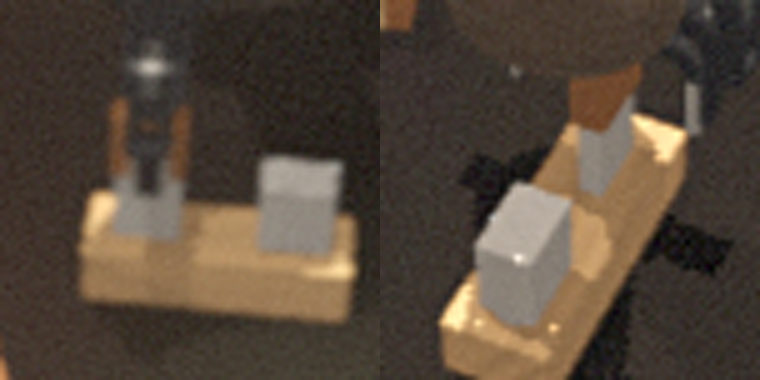

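{"fn": "move_arm", "kwargs": {
  "steps": [
    [1, 2.5, -1, 0, 0, 0, 0],
    [0, 2.5, -1, 0, 0, 0, 0],
    [-1, 2.5, -1, 0, 0, 0, 0],
    [-1, 2.5, -1, 0, 0, 0, 0],
    [-1, 2.5, -1, 0, 0, 0, 0]
  ]
}}

```text
clock: 4.7
position: [442.3, -69.2, 85.3]
ee_rot: [-0.647, 0.763, -0.001, 0.001]
contact_force: [-0.3, 0.2, -0.3]
gripper_width: 39.0
```

{"fn": "move_arm", "kwargs": {
  "steps": [
    [-1, 0, 0, 0, 0, 0, 0],
    [-1, 0, 0, 0, 0, 0, 0],
    [-1, 0, 0, 0, 0, 0, 0],
    [-1, 0, 0, 0, 0, 0, 0]
  ]
}}

```text
clock: 5.03
position: [441.8, -69.4, 84.9]
ee_rot: [-0.647, 0.763, -0.0, 0.0]
contact_force: [-2.4, 1.1, 5.9]
gripper_width: 19.2
```

{"fn": "move_arm", "kwargs": {
  "steps": [
    [-1, 0, 0, 8, 0, 0, 0],
    [-1, 0, 0, 18, 0, 0, 0],
    [-1, 0, 0, 30, 0, 0, 0],
    [-1, 0, 0, 45, 0, 0, 0],
    [-1, 0, 0, 65, 0, 0, 0]
  ]
}}

```text
clock: 5.45
position: [440.6, -69.5, 149.1]
ee_rot: [-0.646, 0.763, 0.001, -0.001]
contact_force: [-0.0, 0.1, -2.1]
gripper_width: 19.6
```

{"fn": "move_arm", "kwargs": {
  "steps": [
    [-1, 0, 0, 20, 0, 0, 0],
    [-1, 0, 0, 38, 0, 0, 0],
    [-1, 0, 0, 48, 0, 0, 0],
    [-1, 0, 0, 48, 0, 0, 0]
  ]
}}

```text
clock: 5.78
position: [443.2, -69.3, 199.8]
ee_rot: [-0.647, 0.763, -0.002, 0.002]
contact_force: [0.7, -0.4, -1.1]
gripper_width: 19.9
```

```bash
python3 - <<'E'
from h import *
ims=[]
P={}
for n,c in(("scene",(266,180)),("side",(235,195))):
    p=optics.get_image(n);P[n]=p;x,y=c[0]-38,c[1]-50;ims.append(cv2.resize(p["frame"][y:y+100,x:x+76],None,fx=5,fy=5,interpolation=cv2.INTER_CUBIC));print(x,y)
    print([(d["uv"],d["conf"]) for d in nets.tip_of("blade_foot",p)],[(d["uv"],d["conf"]) for d in nets.tip_of("blade_grip",p)])
cv2.imwrite("pics/l1.png",np.hstack(ims));s=readout.read_state();print(s["position"],s["contact_force"],s["gripper_width"],s["ee_rot"])
R=s["position"]
for n in P: print(n,proj(P[n],[R+[0,0,19],R-[0,0,78]]).round(1).tolist())
E
```

```text
228 130
[([265.7, 178.8], 0.58)] [([265.5, 145.9], 0.93), ([211.7, 222.6], 0.57)]
197 145
[([238.4, 185.6], 0.75)] [([237.2, 154.4], 0.61)]
[441.11585025 -69.42465405 196.26181789] [ 0.15958387  0.72303509 -2.19083754] 19.197114527632277 [-6.46601062e-01  7.62827421e-01  6.61682225e-04 -9.77048010e-04]
scene [[265.4, 148.3], [264.5, 176.4]]
side [[236.1, 154.2], [236.4, 183.6]]
```

View pics/l1.png

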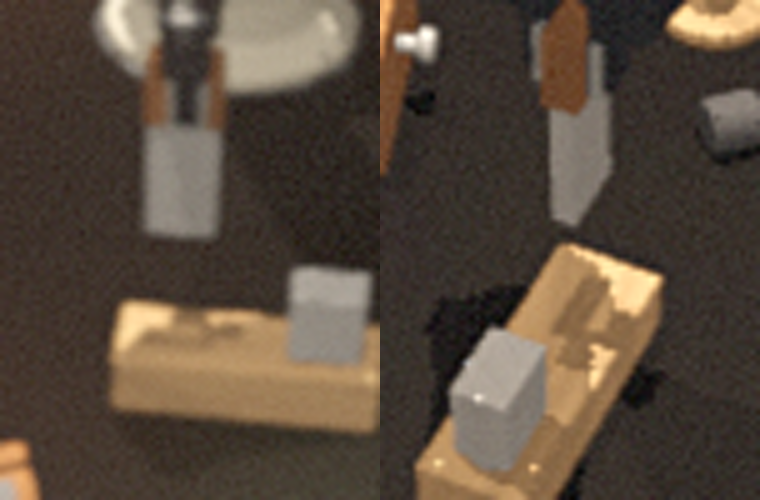

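{"fn": "move_arm", "kwargs": {
  "steps": [
    [-1, 16.4, -15, 0, 0, 0, 0.034],
    [-1, 32.8, -30, 0, 0, 0, 0.068],
    [-1, 49.2, -45, 0, 0, 0, 0.102],
    [-1, 65.6, -60, 0, 0, 0, 0.136],
    [-1, 82, -75, 0, 0, 0, 0.169]
  ]
}}

```text
clock: 6.5
position: [524.2, -145.1, 196.2]
ee_rot: [0.709, -0.705, -0.001, 0.001]
contact_force: [0.7, 0.2, -0.9]
gripper_width: 19.5
```

{"fn": "move_arm", "kwargs": {
  "steps": [
    [-1, 18, -16.5, 0, 0, 0, 0.037],
    [-1, 36, -33, 0, 0, 0, 0.074],
    [-1, 52, -48, 0, 0, 0, 0.111],
    [-1, 70, -64, 0, 0, 0, 0.145],
    [-1, 82, -75, 0, 0, 0, 0.169]
  ]
}}

```text
clock: 6.92
position: [606.8, -220.7, 195.5]
ee_rot: [0.766, -0.643, -0.001, 0.001]
contact_force: [-0.6, -0.4, -1.0]
gripper_width: 19.1
```

{"fn": "move_arm", "kwargs": {
  "steps": [
    [-1, 0, 0, -8, 0, 0, 0],
    [-1, 0, 0, -16, 0, 0, 0],
    [-1, 0, 0, -21, 0, 0, 0],
    [-1, 0, 0, -21, 0, 0, 0]
  ]
}}

```text
clock: 7.25
position: [603.9, -218.5, 173.7]
ee_rot: [0.766, -0.643, -0.002, 0.001]
contact_force: [-0.1, 0.7, -1.6]
gripper_width: 19.5
```

```bash
cat > look.py <<'E'
from h import *
import sys
def look(name,cs,cd,w=76,h=100):
    ims=[]
    S=[readout.read_state() for _ in range(1)]
    for n,c in(("scene",cs),("side",cd)):
        p=optics.get_image(n);x,y=int(c[0]-w/2),int(c[1]-h/2);ims.append(cv2.resize(p["frame"][y:y+h,x:x+w],None,fx=5,fy=5,interpolation=cv2.INTER_CUBIC));print(n,"off",x,y)
        s=readout.read_state();q=s["position"];print("pos",q.round(1),"F",s["contact_force"].round(1),"w",round(s["gripper_width"],1),"rot",s["ee_rot"].round(3))
        print("foot pred",proj(p,[q-[0,0,78]]).round(1).tolist(),[(np.round(d["uv"],1).tolist(),round(d["conf"],2)) for d in nets.tip_of("blade_foot",p)])
    cv2.imwrite(name,np.hstack(ims))
E
python3 -c "
from look import *
look('pics/n1.png',(215,215),(190,130))"
```

```text
scene off 177 165
pos [ 604.6 -218.6  175. ] F [ 0.8  0.1 -0.9] w 19.7 rot [ 0.766 -0.643 -0.001  0.001]
foot pred [[211.3, 220.8]] [([211.1, 223.7], 0.61)]
side off 152 80
pos [ 605.6 -218.9  176.7] F [ 0.8  0.6 -1.8] w 19.3 rot [ 0.766 -0.643  0.     0.   ]
foot pred [[192.9, 138.0]] [([194.5, 139.0], 0.81)]
```

View pics/n1.png

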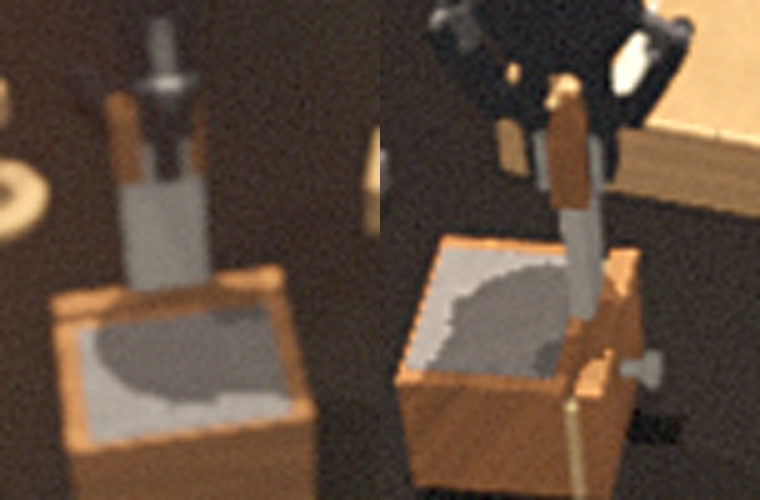

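{"fn": "move_arm", "kwargs": {
  "steps": [
    [-1, 0, 0, -4, 0, 0, 0],
    [-1, 0, 0, -8, 0, 0, 0],
    [-1, 0, 0, -11, 0, 0, 0],
    [-1, 0, 0, -13, 0, 0, 0]
  ]
}}

```text
clock: 7.78
position: [605.5, -219.2, 162.7]
ee_rot: [0.766, -0.643, -0.0, 0.0]
contact_force: [-0.8, 0.7, -1.9]
gripper_width: 19.3
```

{"fn": "move_arm", "kwargs": {
  "steps": [
    [-1, 0, 0, -1, 0, 0, 0],
    [-1, 0, 0, -2, 0, 0, 0],
    [-1, 0, 0, -2, 0, 0, 0]
  ]
}}

```text
clock: 8.03
position: [605.7, -219.4, 161.0]
ee_rot: [0.766, -0.643, -0.0, 0.0]
contact_force: [-0.2, 0.0, -0.7]
gripper_width: 19.6
```

{"fn": "move_arm", "kwargs": {
  "steps": [
    [-1, 0, 0, -1, 0, 0, 0],
    [-1, 0, 0, -2, 0, 0, 0],
    [-1, 0, 0, -2, 0, 0, 0]
  ]
}}

```text
clock: 8.28
position: [605.7, -219.3, 159.1]
ee_rot: [0.766, -0.643, -0.0, 0.0]
contact_force: [-0.1, 0.4, -1.8]
gripper_width: 19.5
```

{"fn": "move_arm", "kwargs": {
  "steps": [
    [-1, 0, 0, -0.7, 0, 0, 0],
    [-1, 0, 0, -1.2, 0, 0, 0],
    [-1, 0, 0, -1.2, 0, 0, 0]
  ]
}}

```text
clock: 8.53
position: [605.8, -219.4, 159.0]
ee_rot: [0.766, -0.643, 0.0, 0.0]
contact_force: [-1.8, -0.3, 3.5]
gripper_width: 19.3
```

Contact begins at foot height ≈ 80. Check that it sits centred over the gap, then press a bit more.

```bash
python3 -c "
from look import *
look('pics/n2.png',(215,220),(190,140))"
```

```text
scene off 177 170
pos [ 605.9 -219.4  159. ] F [-1.9  0.6  4.3] w 19.4 rot [ 0.766 -0.643  0.    -0.   ]
foot pred [[211.3, 225.6]] [([213.4, 226.5], 0.68)]
side off 152 90
pos [ 605.9 -219.4  159. ] F [-1.   1.9  4.4] w 19.6 rot [ 0.766 -0.643  0.    -0.   ]
foot pred [[193.3, 142.8]] [([194.7, 145.8], 0.78)]
```

View pics/n2.png

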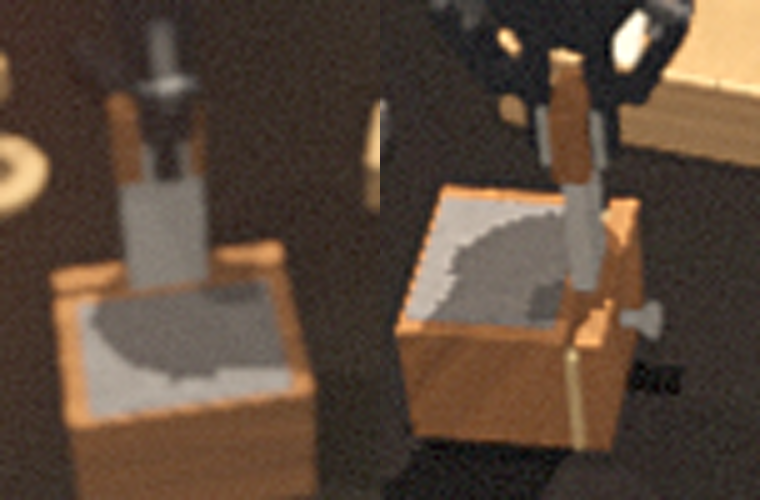

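{"fn": "move_arm", "kwargs": {
  "steps": [
    [-1, 0, 0, -0.5, 0, 0, 0],
    [-1, 0, 0, -1, 0, 0, 0],
    [-1, 0, 0, -1.5, 0, 0, 0],
    [-1, 0, 0, -1.5, 0, 0, 0],
    [-1, 0, 0, -1.5, 0, 0, 0]
  ]
}}

```text
clock: 9.15
position: [605.9, -219.5, 159.0]
ee_rot: [0.766, -0.643, 0.001, -0.0]
contact_force: [-3.5, 1.7, 10.4]
gripper_width: 19.5
```

{"fn": "move_arm", "kwargs": {
  "steps": [
    [-1, 0, 0, 5, 0, 0, 0],
    [-1, 0, 0, 15, 0, 0, 0],
    [-1, 0, 0, 30, 0, 0, 0],
    [-1, 0, 0, 42, 0, 0, 0],
    [-1, 0, 0, 42, 0, 0, 0]
  ]
}}

```text
clock: 9.57
position: [607.6, -219.9, 201.5]
ee_rot: [0.766, -0.643, 0.003, -0.001]
contact_force: [1.0, -0.6, -1.5]
gripper_width: 19.2
```

{"fn": "move_arm", "kwargs": {
  "steps": [
    [-1, 0, 20, 0, 0, 0, -0.005],
    [-1, 0, 50, 0, 0, 0, -0.01],
    [-1, 0, 85, 0, 0, 0, -0.015],
    [-1, 0, 120, 0, 0, 0, -0.02],
    [-1, 0, 155, 0, 0, 0, -0.025]
  ]
}}

```text
clock: 9.98
position: [605.3, -63.0, 197.5]
ee_rot: [0.757, -0.653, -0.001, 0.0]
contact_force: [1.3, -1.3, 0.2]
gripper_width: 19.1
```

{"fn": "move_arm", "kwargs": {
  "steps": [
    [-1, 0, 35, 0, 0, 0, -0.005],
    [-1, 0, 70, 0, 0, 0, -0.01],
    [-1, 0, 105, 0, 0, 0, -0.015],
    [-1, 0, 140, 0, 0, 0, -0.02],
    [-1, 0, 170, 0, 0, 0, -0.025]
  ]
}}

```text
clock: 10.4
position: [605.3, 107.9, 197.6]
ee_rot: [0.75, -0.662, -0.0, 0.0]
contact_force: [0.7, 0.5, -2.0]
gripper_width: 19.2
```

{"fn": "move_arm", "kwargs": {
  "steps": [
    [-1, -1, 35, 0, 0, 0, -0.005],
    [-1, -1, 70, 0, 0, 0, -0.01],
    [-1, -1, 105, 0, 0, 0, -0.015],
    [-1, -1, 125, 0, 0, 0, -0.02],
    [-1, -1, 134, 0, 0, 0, -0.02]
  ]
}}

```text
clock: 10.82
position: [604.3, 242.8, 197.1]
ee_rot: [0.744, -0.669, -0.0, 0.0]
contact_force: [0.1, -0.1, -0.7]
gripper_width: 19.4
```

{"fn": "move_arm", "kwargs": {
  "steps": [
    [-1, 0, 0, -10, 0, 0, 0],
    [-1, 0, 0, -18, 0, 0, 0],
    [-1, 0, 0, -22, 0, 0, 0],
    [-1, 0, 0, -22, 0, 0, 0]
  ]
}}

```text
clock: 11.15
position: [603.9, 237.6, 174.3]
ee_rot: [0.742, -0.67, -0.001, 0.002]
contact_force: [-0.0, 0.2, -0.7]
gripper_width: 19.6
```

```bash
python3 -c "
from look import *
look('pics/v1.png',(388,225),(115,275))
p=optics.get_image('wrist');cv2.imwrite('pics/v1w.png',p['frame'])"
```

```text
scene off 350 175
pos [604.4 237.9 175.4] F [ 0.9  0.3 -0.6] w 19.1 rot [ 0.742 -0.67  -0.     0.001]
foot pred [[383.0, 217.4]] [([383.8, 219.3], 0.67)]
side off 77 225
pos [605.2 238.6 176.8] F [-0.7 -0.1 -1.3] w 19.3 rot [ 0.742 -0.67   0.    -0.   ]
foot pred [[119.6, 278.8]] [([120.8, 278.9], 0.68)]
```

View pics/v1.png

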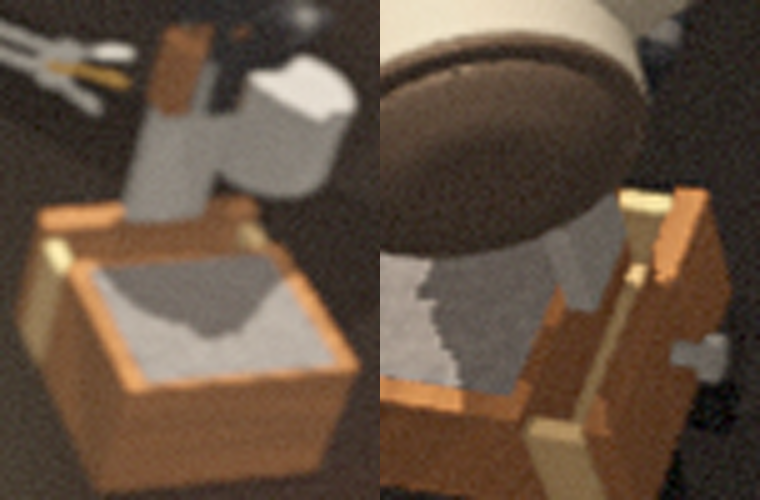

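View pics/v1w.png

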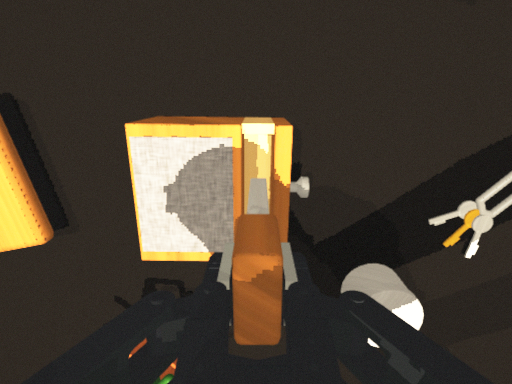

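{"fn": "move_arm", "kwargs": {
  "steps": [
    [-1, 0, 0, -5, 0, 0, 0],
    [-1, 0, 0, -10, 0, 0, 0],
    [-1, 0, 0, -15, 0, 0, 0],
    [-1, 0, 0, -20, 0, 0, 0],
    [-1, 0, 0, -25, 0, 0, 0]
  ]
}}

```text
clock: 11.82
position: [604.6, 239.6, 150.8]
ee_rot: [0.743, -0.67, -0.0, 0.0]
contact_force: [0.8, 0.2, -0.9]
gripper_width: 19.2
```

```bash
python3 -c "
from look import *
look('pics/v2.png',(388,225),(115,275))
p=optics.get_image('wrist');cv2.imwrite('pics/v2w.png',p['frame'])"
```

```text
scene off 350 175
pos [604.  239.4 149.5] F [-0.1 -0.5 -2.4] w 18.8 rot [ 0.743 -0.67  -0.001  0.001]
foot pred [[381.4, 224.3]] [([381.5, 229.0], 0.89)]
side off 77 225
pos [604.5 239.5 150.8] F [ 0.5  0.6 -0.8] w 19.2 rot [ 0.743 -0.67  -0.     0.001]
foot pred [[122.0, 286.0]] [([123.0, 286.9], 0.7)]
```

View pics/v2w.png

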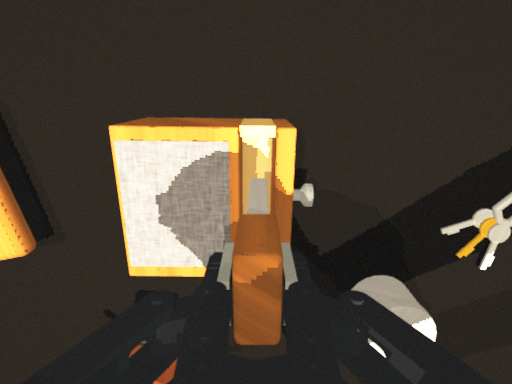

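View pics/v2.png

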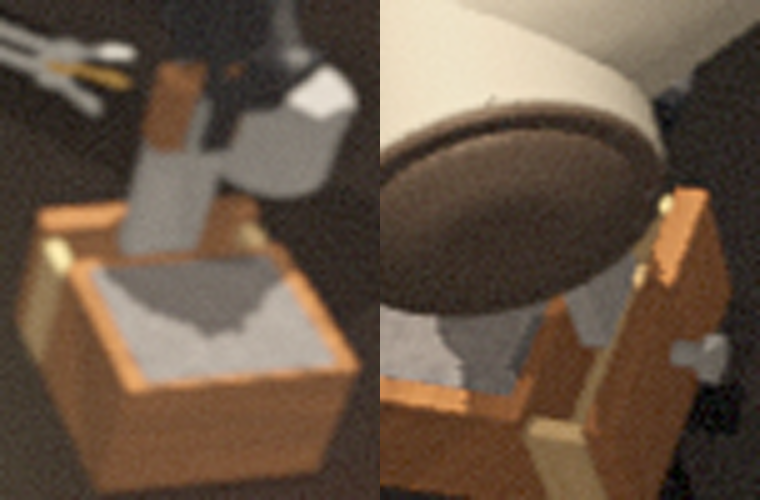

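{"fn": "move_arm", "kwargs": {
  "steps": [
    [-1, 0, 0, -8, 0, 0, 0],
    [-1, 0, 0, -17, 0, 0, 0],
    [-1, 0, 0, -26, 0, 0, 0],
    [-1, 0, 0, -34, 0, 0, 0],
    [-1, 0, 0, -40, 0, 0, 0]
  ]
}}

```text
clock: 12.48
position: [604.1, 239.3, 109.7]
ee_rot: [0.743, -0.67, -0.0, 0.001]
contact_force: [0.4, -0.2, -1.3]
gripper_width: 19.4
```

{"fn": "move_arm", "kwargs": {
  "steps": [
    [-1, 0, 0, -1.5, 0, 0, 0],
    [-1, 0, 0, -3, 0, 0, 0],
    [-1, 0, 0, -3, 0, 0, 0]
  ]
}}

```text
clock: 12.73
position: [604.9, 239.7, 108.4]
ee_rot: [0.743, -0.67, 0.0, 0.0]
contact_force: [-0.2, -0.2, -0.8]
gripper_width: 19.7
```

{"fn": "move_arm", "kwargs": {
  "steps": [
    [-1, 0, 0, -1, 0, 0, 0],
    [-1, 0, 0, -2, 0, 0, 0],
    [-1, 0, 0, -2, 0, 0, 0]
  ]
}}

```text
clock: 12.98
position: [604.8, 239.7, 106.8]
ee_rot: [0.743, -0.67, 0.0, -0.0]
contact_force: [-0.8, -0.8, -1.4]
gripper_width: 19.5
```

{"fn": "move_arm", "kwargs": {
  "steps": [
    [-1, 0, 0, -1, 0, 0, 0],
    [-1, 0, 0, -2, 0, 0, 0],
    [-1, 0, 0, -2, 0, 0, 0]
  ]
}}

```text
clock: 13.23
position: [604.7, 239.6, 104.5]
ee_rot: [0.743, -0.67, -0.0, 0.0]
contact_force: [0.1, 0.6, -1.3]
gripper_width: 19.4
```

{"fn": "move_arm", "kwargs": {
  "steps": [
    [-1, 0, 0, -0.6, 0, 0, 0],
    [-1, 0, 0, -1.2, 0, 0, 0],
    [-1, 0, 0, -1.2, 0, 0, 0]
  ]
}}

```text
clock: 13.48
position: [604.9, 239.7, 104.0]
ee_rot: [0.743, -0.669, 0.0, -0.0]
contact_force: [-0.7, -0.8, 2.0]
gripper_width: 19.1
```

{"fn": "move_arm", "kwargs": {
  "steps": [
    [-1, 0, 0, -0.4, 0, 0, 0],
    [-0.3, 0, 0, -0.4, 0, 0, 0],
    [0, 0, 0, -0.4, 0, 0, 0],
    [0.5, 0, 0, -0.4, 0, 0, 0],
    [0.5, 0, 0, -0.4, 0, 0, 0]
  ]
}}

```text
clock: 13.9
position: [604.8, 239.7, 102.7]
ee_rot: [0.743, -0.67, 0.0, 0.0]
contact_force: [0.5, 0.0, -0.3]
gripper_width: 63.9
```

{"fn": "move_arm", "kwargs": {
  "steps": [
    [0.6, 0, 0, 0, 0, 0, 0],
    [0.6, 0, 0, 0, 0, 0, 0],
    [0.6, 0, 0, 0, 0, 0, 0],
    [0.6, 0, 0, 0, 0, 0, 0]
  ]
}}

```text
clock: 14.23
position: [604.8, 239.7, 103.0]
ee_rot: [0.743, -0.67, 0.0, -0.0]
contact_force: [-0.1, -0.0, 0.5]
gripper_width: 68.2
```

```bash
python3 -c "
from look import *
look('pics/r1.png',(388,225),(115,275))
p=optics.get_image('wrist');cv2.imwrite('pics/r1w.png',p['frame'])"
```

```text
scene off 350 175
pos [604.8 239.7 103. ] F [-0.1  0.7  0.3] w 68.7 rot [ 0.743 -0.67   0.     0.   ]
foot pred [[378.0, 236.7]] [([377.5, 241.3], 0.78)]
side off 77 225
pos [604.8 239.7 103. ] F [ 0.1  0.2 -0.3] w 68.4 rot [ 0.743 -0.67  -0.    -0.   ]
foot pred [[125.8, 297.7]] []
```

View pics/r1w.png

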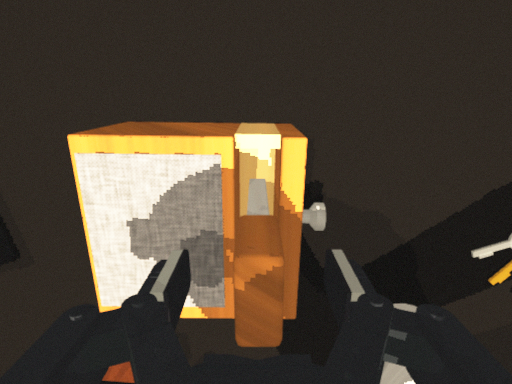

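Standing free with the fingers well clear. Withdrawing straight up.

{"fn": "move_arm", "kwargs": {
  "steps": [
    [0.6, 0, 0, 8, 0, 0, 0],
    [0.6, 0, 0, 22, 0, 0, 0],
    [0.6, 0, 0, 45, 0, 0, 0],
    [0.6, 0, 0, 75, 0, 0, 0],
    [0.6, 0, 0, 105, 0, 0, 0]
  ]
}}

```text
clock: 14.9
position: [604.5, 239.4, 209.3]
ee_rot: [0.743, -0.67, -0.0, 0.001]
contact_force: [0.4, 0.5, 0.0]
gripper_width: 68.2
```

{"fn": "move_arm", "kwargs": {
  "steps": [
    [0.6, -20, -20, 20, 0, 0, 0],
    [0.6, -45, -45, 30, 0, 0, 0],
    [0.6, -70, -70, 30, 0, 0, 0],
    [0.6, -95, -95, 30, 0, 0, 0],
    [0.6, -110, -110, 30, 0, 0, 0]
  ]
}}

```text
clock: 15.32
position: [492.3, 127.6, 239.2]
ee_rot: [0.743, -0.67, -0.0, -0.0]
contact_force: [-0.1, -0.0, 0.9]
gripper_width: 68.5
```

{"fn": "move_arm", "kwargs": {
  "steps": [
    [0.6, -20, -25, 0, 0, 0, 0],
    [0.6, -35, -50, 0, 0, 0, 0],
    [0.6, -50, -75, 0, 0, 0, 0],
    [0.6, -60, -90, 0, 0, 0, 0],
    [0.6, -60, -90, 0, 0, 0, 0]
  ]
}}

```text
clock: 15.73
position: [432.9, 37.6, 238.9]
ee_rot: [0.742, -0.67, 0.0, -0.0]
contact_force: [-0.3, 0.5, -1.1]
gripper_width: 68.2
```

```bash
python3 -c "
from look import *
look('pics/e1.png',(388,225),(115,275))
p=optics.get_image('scene');cv2.imwrite('pics/e2.png',p['frame'])"
```

```text
scene off 350 175
pos [434.4  38.7 239. ] F [ 0.4  0.4 -0.5] w 68.1 rot [ 0.742 -0.67   0.    -0.001]
foot pred [[302.1, 162.6]] [([377.8, 236.5], 0.92)]
side off 77 225
pos [435.5  40.  238.6] F [ 0.   0.2 -0.5] w 68.2 rot [ 0.743 -0.67   0.    -0.001]
foot pred [[225.1, 205.8]] [([131.0, 298.5], 0.69)]
```

View pics/e1.png

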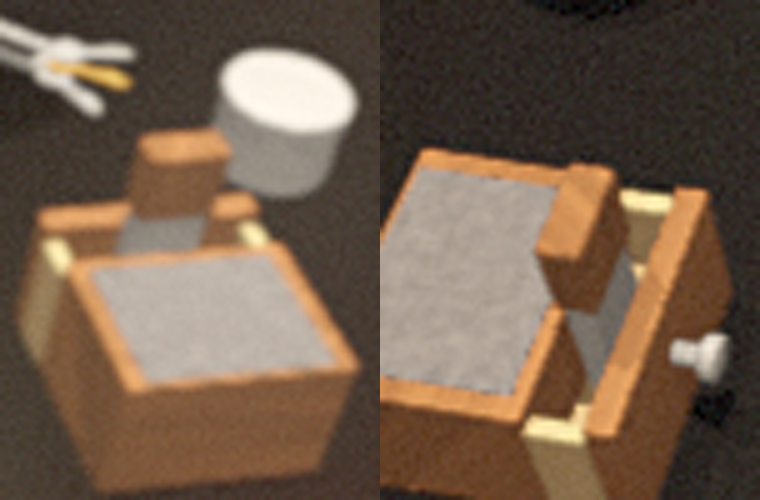

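View pics/e2.png

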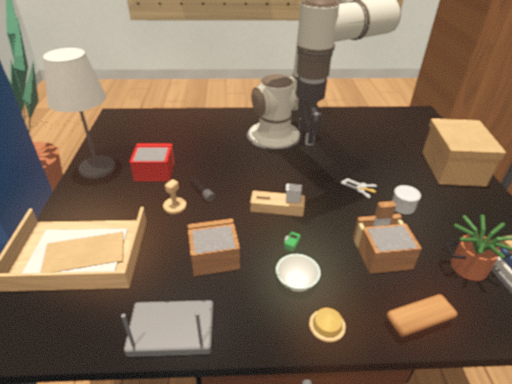

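```bash
python3 -c "
from h import *
for n in('scene','side'):
    p=optics.get_image(n);y=np.radians(6);e=np.array([np.cos(y),np.sin(y)]);f=np.array([-e[1],e[0]])
    off=(350,175) if n=='scene' else (77,225)
    q=proj(p,[np.r_[np.array([604.8,239.7])+a*10*e+b*22*f,145] for a,b in((-1,-1),(1,-1),(1,1),(-1,1))])
    print(n,((q-off)*5+2).round(0).tolist())
workorder.job_done()
print(readout.read_state()['clock'])"
```

```text
scene [[143.0, 138.0], [159.0, 163.0], [240.0, 155.0], [223.0, 131.0]]
side [[236.0, 169.0], [188.0, 163.0], [150.0, 254.0], [199.0, 261.0]]
the job is handed in; nothing more can be done
the job is handed in; nothing more can be done
```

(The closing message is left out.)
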